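# Hang the loupe on the candling lamp and hold its sprung shutter half open

## Task

Help me look for cracks in the green seal stone that lies on the lamp's window: hang the loupe arm by its bored block on the lamp's upright post, pushed right down onto the brass collar, with the loupe over the stone, and let go of it. Then take the black knob, slide the sprung shutter open to the red half mark and keep holding it there against the spring: the job finishes with you still holding it, half open. Never let the shutter past three quarters open (the bare lamp would dazzle me), and do not disturb the stone, the wax tin, the marker or the brown stone.

Things in the scene. Friction and masses are not known exactly. Their poses are not given: they have to be found in the camera images.
- lamp: Candling lamp: grey light box, aluminium deck, 132 (x) x 230 (y) mm, deck top 58 mm above the bench, fixed. Origin: centre of its underside on the bench; x to its back edge, y along its length (the way the shutter opens), z up. On the deck two slide rails along y at x = -46 and 18 mm (8 mm wide, tops at z = 66) and a brass spring barrel along y at x = 32, y -46 to 28 (top at z = 74).
- window_centre (a point): Centre of the top of the lamp's glass window, 70 mm above the bench; frame 72 (x) x 78 (y) mm; at x = -14, y = -60 mm in the lamp's frame. Axes as the lamp's.
- post_seat (a point): Where the loupe arm seats: on the post's axis, top face of the brass collar (28 mm across), 118 mm above the bench; x = 48, y = -75 mm in the lamp's frame, axes as the lamp's. Above it stands the 10 mm steel pin, straight for 36 mm, then tapered to a point 46 mm above the collar. Below the collar is a 14 mm stem.
- half_mark (a point): Inner end of the long red tick on the deck before the front rail: the white pointer beside the knob stands at it when the shutter is half open. Shorter white ticks: closed, quarter, three quarters, full (15 mm apart).
- loupe_arm: Loose counterbalanced loupe arm, 0.2 kg, lying on the 7 mm card mat, balanced at its aluminium block (24 x 24 mm, 34 tall; faces to +y and -y free to grip). Origin: centre of the block's underside, on the axis of its vertical 13.5 mm through-hole. Black loupe (38 mm across, 30 tall, ring 43 mm) 62 mm off in -x on a 12 mm square bar; brass counterweight (23 mm across) to 44 mm in +x.
- shutter_knob: Black round knob on the sprung shutter, 20 mm across, bright band near its top. Origin: on its axis, 60 mm above the bench; the grip part lies 12 to 46 mm above it, a 9 mm stem below. At x = -14 mm, y = 25 mm + shutter travel in the lamp's frame; axes as the lamp's.
- lens_centre (a point): Centre of the loupe's underside, 62 mm from the block's hole along the arm's -x, at the height of the block's underside. With the arm hung and its x axis along the lamp's x axis, it stands over the stone.
- shutter (a joint): Travel of the shutter in m along the lamp's +y: 0 closed (where the spring keeps it), 0.030 half open (red mark), 0.060 fully open. The spring pulls it shut: about 4 N at closed, 9 N at half, 14 N at full; it shuts again when let go.
- stone: Green seal stone under inspection, 18 x 18 mm, 59 mm long with its turned end, 45 g, lying loose on the glass across the window over the half that opens first. Origin: centre of its flat end; z along its length. Leave it alone.
- stone_mid (a point): Middle of the green stone's length, on its axis (about 79 mm above the bench).
- wax_tin: Round tin with a dark lid, 72 mm across, 35 mm tall; origin at the centre of its underside. Leave it alone.
- marker: Red and white marker, 135 mm long (along its y), 17 mm thick, lying; origin under its middle. Leave it alone.
- brown_stone: Red-brown seal stone standing on end, 22 x 22 x 42 mm; origin at the centre of its underside. Leave it alone.

How it is judged:
By the outcome, as a careful person would: the job done as asked, in the order asked, and still so for the second after the job is handed in, while the arm keeps its last pose, push and grip.
It also fails if it takes over 56 s, if anything falls off the work surface, if the arm or the gripper's body presses on something with over 40 N, if the wrist force passes 120 N, or if a joint passes its speed limit or range.

## Robot

A 6-joint arm with a two-finger parallel gripper is mounted at the origin on a cart in front of the work surface, level with it; the furniture and walls round the work are solid. World frame = base frame: x ahead of the robot, y to its left, z up, the work surface at z = 0. Lengths are in m, angles in rad, forces in N, time in s.
With the tool pointing down it reaches from about 0.25 to 0.725 m from the base axis. Payload 4 kg.
Tool frame: the origin (TCP) lies midway between the tips of the shut fingers; the grasp point (between the pads) lies 19 mm behind it; z points along the fingers, y is the line along which they close (so a half turn about z gives the same grasp; the last joint's range is limited). The gripper opens to 85 mm and grips with 20 to 120 N. Pads are 22 mm wide; open, the fingers measure 114 mm over their backs; the gripper's body (76 mm by 85 mm) begins 54 mm behind the grasp point. The pads swing forward as they close: fully open they stand 13 mm farther back than shut.
Start: joints at [-1.115, 0.241, 0.005, 1.335, 0, 1.571], TCP at [0.22, -0.449, 0.231] pointing down, gripper open.
Joint ranges: [-2.72, 2.72], [-1.05, 1.87], [-1.09, 1.28], [-1.99, 2.15], [-1.42, 1.44], [-3.14, 3.14]. Speed limits (rad/s): [2.79, 2.79, 3.14, 3.14, 3.14, 3.14].

## Interface

Orientations are given as a unit quaternion [x, y, z, w].
In Python, from workcell import bot gives the robot as it stands.
- The arm moves only by the tool move_arm, never from a script. Its argument "motion" is a list of rows, each an object of numbers: "x", "y", "z": the shift along the tool's x, y, z in cm; "yaw": the turn about the tool's z in degrees. A call has 1 to 20 rows; each row is the pose to reach, as a shift and turn from the pose commanded when the call began, along the tool's axes at that moment; what a row does not reach only later rows make up. A row lasts 1/8 s, in which the tool goes at most 62.5 mm and 10.7 degrees, less where a joint would pass 70% of its speed; a pose out of reach is approached as far as the arm can. A call with a gripper value outside its range is refused whole. "gripper" is the opening, from -1 (shut) to 1 (fully open), set as the call begins (left out, the last holds). The fingers move at their own pace and stop on an object; the grip force is fixed at half the most. Time passes only in rows, so rows that repeat a pose let the fingers close. It gives the time, the measured TCP pose, the force, the opening and the grip force at its end, in the units of the state.
- bot.get_obs(): the state, without advancing time (a new reading comes with each control period).
- bot.camera(name): name is "scene" or "top"; returns the picture (400x640x3 uint8, blue, green, red); there is no depth.
- bot.camera_model(name): a dict with "K" (3x3 intrinsics, pixels), "dist" ([k1, k2, p1, p2, k3] as OpenCV has them; the pictures are not rectified), "world_from_camera" (4x4, takes a point from camera to world coordinates). Camera axes: x right, y down, z forward; pixel columns grow to the right and rows downward; lengths in m; the calibration is good to about 2 mm. A picture is of the moment at which its call begins. camera_model takes no time and is no camera call.
- bot.job_done(): hands the job in; it is judged then, once.
Trained networks look in the newest picture that a camera, given by its name, has taken for a name from the list of things; names that differ only in an ending like _2 or _b are one class to them, and where a whole thing is asked for, a point or a joint stands for the part that bears it (a point fixed in the world has none). Each returns a list of dicts, best first, with "score" (0 to 1); they miss things now and then, are a little off and sometimes report something else, mostly with a low value. They report only what shows in the picture. A call takes as long as a camera call.
- bot.cut_out(camera, name): "mask" (400x640 bool, what is visible of it) and "centre" ([row, column] in pixels, amid what is visible of it).
The state is a dict: "clock": time; "joint_pos": joint angles; "joint_vel": joint speeds; "tau": joint torques, N m; "eef_pos": TCP position; "tool_rot": TCP orientation; "ft_force": force on the tool from outside, world axes, zero at the start; "ft_torque": the same for the moment, N m; "grip_width": finger opening in m; "grasp_force": force on a finger pad.
Only numpy, scipy, OpenCV 4.12 (cv2) and the standard library are available. Lean on these libraries where they do the work, as an engineer would, in place of code of your own. Each camera call takes 0.05 s, during which the arm holds its last target. There are 200 camera calls.

## Working session

There is one attempt and no reset: what is moved stays moved. The work goes in short steps, Python scripts to look and compute and a tool call to move; the robot and the scene stay as the last step left them, time stands still between calls to the robot, and variables do not carry over. Pictures are saved under pics/ and viewed, at most 10 in all, crops included, and the job is handed in when it is done.

Besides the shell and the picture viewer there is one more tool, called after "Call:" by a JSON object that holds its "method" and its "body", one argument or row to a line. move_arm: Moves the arm, as the interface text tells. Its arguments: {"type":"object","properties":{"motion":{"type":"array"},"gripper":{"type":"number"}},"required":["motion"]}

```bash
mkdir -p pics; ls; python3 - <<'E'
from workcell import bot
import cv2,numpy as np
for c in("scene","top"):
    cv2.imwrite(f"pics/{c}0.png",bot.camera(c))
    m=bot.camera_model(c);print(c,np.round(m["K"],1).tolist(),np.round(m["dist"],3),np.round(m["world_from_camera"],3).tolist())
    for n in["lamp","loupe_arm","shutter_knob","stone","wax_tin","marker","brown_stone","half_mark","post_seat","lens_centre"]:
        try:
            print(n,[(round(d["score"],2),np.round(d["centre"],1).tolist(),int(d["mask"].sum())) for d in bot.cut_out(c,n)[:2]])
        except Exception as e: print(n,e)
o=bot.get_obs();print(o)
E
```

```text
pics
scene [[372.8, 0.0, 317.9], [0.0, 372.8, 199.2], [0.0, 0.0, 1.0]] [-0.011  0.     0.     0.     0.   ] [[-0.752, -0.334, 0.568, 0.16], [-0.659, 0.35, -0.666, 0.393], [0.023, -0.875, -0.484, 0.514], [0.0, 0.0, 0.0, 1.0]]
lamp [(0.76, [218.5, 322.7], 2138)]
loupe_arm [(0.76, [271.4, 240.6], 607), (0.62, [222.5, 348.0], 458)]
shutter_knob []
stone [(0.54, [199.8, 324.4], 173)]
wax_tin [(0.61, [214.2, 270.4], 651)]
marker [(0.83, [238.7, 210.9], 262)]
brown_stone [(0.49, [196.8, 339.9], 137)]
half_mark [(0.6, [217.4, 322.6], 1932)]
post_seat [(0.7, [199.8, 322.2], 194), (0.51, [217.8, 323.7], 1966)]
lens_centre [(0.57, [268.7, 237.4], 668)]
top [[401.0, 0.0, 321.2], [0.0, 401.0, 197.0], [0.0, 0.0, 1.0]] [-0.083  0.     0.     0.     0.   ] [[-0.022, -0.991, 0.135, 0.554], [-1.0, 0.024, 0.017, -0.161], [-0.02, -0.134, -0.991, 0.956], [0.0, 0.0, 0.0, 1.0]]
lamp [(0.59, [239.9, 340.4], 5787)]
loupe_arm [(0.89, [211.9, 250.5], 621)]
shutter_knob [(0.84, [244.5, 349.5], 831), (0.2, [240.7, 341.3], 5739)]
stone []
wax_tin [(0.89, [156.7, 318.7], 767)]
marker [(0.75, [152.7, 256.8], 346)]

[... 226 characters left out ...]
'clock': 1.1, 'joint_pos': array([-1.11503950e+00,  2.40601756e-01,  4.95891991e-03,  1.33519026e+00,
        4.26846189e-05,  1.57079084e+00]), 'joint_vel': array([ 0.00163613,  0.00085279,  0.00246388, -0.00113615,  0.0017456 ,
       -0.00028689]), 'tau': array([ 3.07577102e-04, -3.72225416e+01,  2.52693254e+01,  1.32368696e-03,
        1.41746236e-04,  6.22786899e-06]), 'eef_pos': array([ 0.2200753 , -0.44894341,  0.23128988]), 'tool_rot': array([ 9.74147258e-01,  2.25913963e-01,  1.66372861e-05, -2.27309704e-05]), 'ft_force': array([ 0.22482379, -0.35587538,  0.89021646]), 'ft_torque': array([-0.01334843, -0.00605618,  0.00133793]), 'grasp_force': 0.0, 'grip_width': 0.08508366152527419}
```

```bash
python3 - <<'E'
import cv2
a=cv2.imread("pics/top0.png")[120:320,200:440];cv2.imwrite("pics/t1.png",cv2.resize(a,None,fx=3,fy=3,interpolation=2)[:600,:720])
a=cv2.imread("pics/scene0.png")[150:310,190:390];cv2.imwrite("pics/s1.png",cv2.resize(a,None,fx=3.7,fy=3.7,interpolation=2))
E
```

```text
(no output)
```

View pics/t1.png

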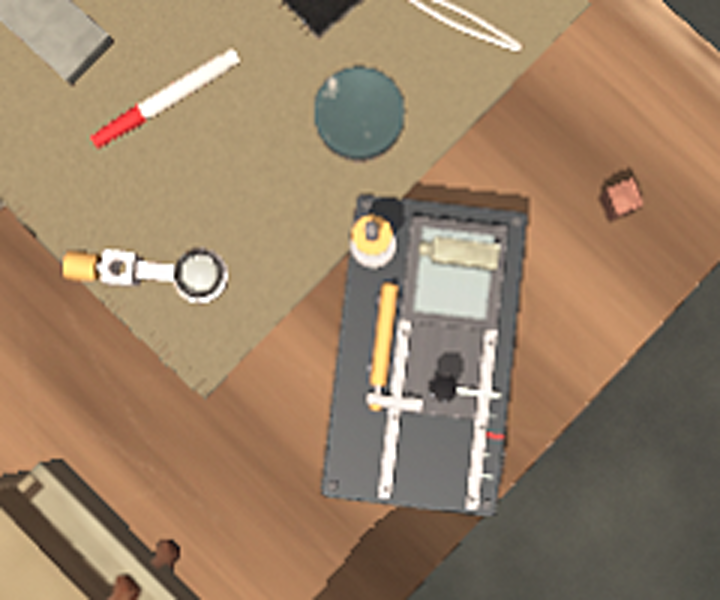

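View pics/s1.png

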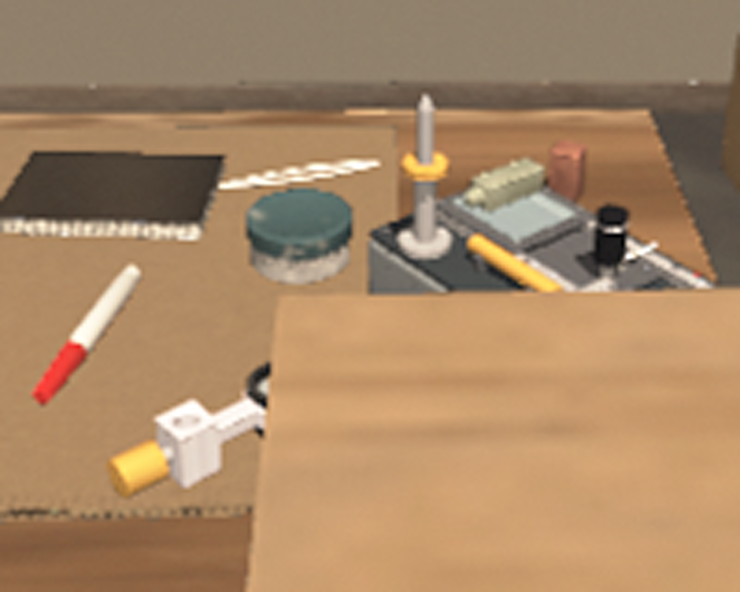

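The top view shows the lamp with its post at crop (373,236), knob at (443,388) and stone at (460,252). The arm's block is at (118,268), with the loupe to its right at (200,274). In the scene view the pin tip is at (427,97), the collar at (425,165) and the knob top at (611,210).

```bash
cat > h.py <<'E'
import numpy as np,cv2
from workcell import bot
from scipy.optimize import least_squares
def proj(c,P):
    m=bot.camera_model(c);T=np.linalg.inv(m["world_from_camera"])
    return cv2.projectPoints(np.atleast_2d(np.array(P,float)),cv2.Rodrigues(T[:3,:3])[0],T[:3,3],np.array(m["K"]),np.array(m["dist"]))[0][:,0]
def ray(c,uv,z):
    m=bot.camera_model(c);T=np.array(m["world_from_camera"])
    n=cv2.undistortPoints(np.array([[uv]],float),np.array(m["K"]),np.array(m["dist"]))[0,0]
    d=T[:3,:3]@[*n,1];return T[:3,3]+d*(z-T[2,3])/d[2]
def place(p,L):
    c,s=np.cos(p[2]),np.sin(p[2]);L=np.atleast_2d(L)
    return np.c_[p[0]+c*L[:,0]-s*L[:,1],p[1]+s*L[:,0]+c*L[:,1],L[:,2]]
E
python3 - <<'E'
from h import *
t=lambda x,y:(200+x/3,120+y/3)
s=lambda x,y:(190+x/3.7,150+y/3.7)
F=[("top",t(358,195),(66,-115,58)),("top",t(527,212),(-66,-115,58)),("top",t(497,516),(-66,115,58)),("top",t(324,495),(66,115,58)),
("top",t(372,229),(48,-75,164)),("top",t(443,388),(-14,25,106)),("top",t(390,285),(32,-46,74)),
("top",t(491,331),(-46,-19,66)),("top",t(385,497),(18,111,66)),("top",t(503,436),(-58,55,58)),
("scene",s(427,97),(48,-75,164)),("scene",s(425,163),(48,-75,118)),("scene",s(611,210),(-14,25,106))]
def r(p,a=False):
    W=place(p,np.array([f[2] for f in F])/1e3)
    R=np.array([proj(f[0],w)[0]-f[1] for f,w in zip(F,W)])
    return R if a else R.ravel()
q=least_squares(r,[.45,-.2,1.6],loss="soft_l1");p=q.x
print("lamp",p,np.degrees(p[2]));print(np.round(r(p,True),1).tolist())
np.save("lamp.npy",p)
print("post",place(p,[.048,-.075,.118]),"knob",place(p,[-.014,.025,.106]),"stone?",ray("top",t(462,252),.079),place(p,[-.014,-.075,.118]))
b=ray("top",t(118,267),.041);l=ray("top",t(200,274),.037);w=ray("top",t(64,266),.024)
print("block",b,"loupe",l,np.linalg.norm(b-l),"cw end",w)
print("block scene",ray("scene",s(186,421),.041))
for n in["wax_tin","brown_stone"]:pass
print("tin",ray("top",t(360,112),.042),"arm yaw",np.degrees(np.arctan2(*(b-l)[1::-1])))
E
```

```text
lamp [ 0.58431701 -0.19079204  1.4388732 ] 82.4413617194791
[[-1.0, -1.3], [0.6, -0.8], [0.8, 0.8], [-1.2, 1.1], [-0.4, -0.9], [0.5, -0.1], [-0.0, -0.2], [0.0, 0.7], [0.3, 1.4], [-2.2, -0.3], [-0.2, -1.5], [0.2, -0.9], [0.7, -0.4]]
post [[ 0.66497927 -0.15307468  0.118     ]] knob [[ 0.55769267 -0.20138187  0.106     ]] stone? [ 0.65626897 -0.21853049  0.079     ] [[ 0.65682374 -0.21453595  0.118     ]]
block [0.65536545 0.04370384 0.041     ] loupe [ 0.64891778 -0.01923869  0.037     ] 0.06339822924258705 cw end [0.65900697 0.09050896 0.024     ]
block scene [0.65296153 0.04759763 0.041     ]
tin [ 0.77205853 -0.14534186  0.042     ] arm yaw 84.15117109926685
```

Call:
{"method": "move_arm", "body": {
  "motion": [
    {"x": 3,"y": -1.2,"yaw": -4},
    {"x": 8,"y": -3.3,"yaw": -10},
    {"x": 13.5,"y": -5.6,"yaw": -18},
    {"x": 19,"y": -7.9,"yaw": -26},
    {"x": 24.5,"y": -10.1,"yaw": -34},
    {"x": 30,"y": -12.4,"yaw": -42},
    {"x": 35.5,"y": -14.7,"yaw": -50},
    {"x": 41,"y": -17,"yaw": -56},
    {"x": 46.5,"y": -19.2,"yaw": -58.4},
    {"x": 52,"y": -21.5,"yaw": -58.4},
    {"x": 57,"y": -23.6,"z": 2,"yaw": -58.4},
    {"x": 60,"y": -24.8,"z": 6,"yaw": -58.4},
    {"x": 60.8,"y": -25.1,"z": 10,"yaw": -58.4},
    {"x": 60.8,"y": -25.1,"z": 13,"yaw": -58.4},
    {"x": 60.8,"y": -25.1,"z": 13,"yaw": -58.4},
    {"x": 60.8,"y": -25.1,"z": 13,"yaw": -58.4}
  ],
  "gripper": 1
}}

```text
invalid input at $.motion[0]: expected keys x, y, z, yaw
```

Call:
{"method": "move_arm", "body": {
  "motion": [
    {"x": 3,"y": -1.2,"z": 0,"yaw": -4},
    {"x": 8,"y": -3.3,"z": 0,"yaw": -10},
    {"x": 13.5,"y": -5.6,"z": 0,"yaw": -18},
    {"x": 19,"y": -7.9,"z": 0,"yaw": -26},
    {"x": 24.5,"y": -10.1,"z": 0,"yaw": -34},
    {"x": 30,"y": -12.4,"z": 0,"yaw": -42},
    {"x": 35.5,"y": -14.7,"z": 0,"yaw": -50},
    {"x": 41,"y": -17,"z": 0,"yaw": -56},
    {"x": 46.5,"y": -19.2,"z": 0,"yaw": -58.4},
    {"x": 52,"y": -21.5,"z": 0,"yaw": -58.4},
    {"x": 57,"y": -23.6,"z": 2,"yaw": -58.4},
    {"x": 60,"y": -24.8,"z": 6,"yaw": -58.4},
    {"x": 60.8,"y": -25.1,"z": 10,"yaw": -58.4},
    {"x": 60.8,"y": -25.1,"z": 13,"yaw": -58.4},
    {"x": 60.8,"y": -25.1,"z": 13,"yaw": -58.4},
    {"x": 60.8,"y": -25.1,"z": 13,"yaw": -58.4}
  ],
  "gripper": 1
}}

```text
clock: 3.1
eef_pos: [0.6563, 0.0439, 0.1027]
tool_rot: [0.74, 0.672, 0.001, 0.001]
ft_force: [-0.0, -0.2, 0.7]
grip_width: 0.0853
grasp_force: 0.0
```

Call:
{"method": "move_arm", "body": {
  "motion": [
    {"x": 0.1,"y": -0.1,"z": 3,"yaw": 0},
    {"x": 0.1,"y": -0.1,"z": 6,"yaw": 0},
    {"x": 0.1,"y": -0.1,"z": 8,"yaw": 0},
    {"x": 0.1,"y": -0.1,"z": 8.9,"yaw": 0},
    {"x": 0.1,"y": -0.1,"z": 8.9,"yaw": 0}
  ]
}}

```text
clock: 3.72
eef_pos: [0.6554, 0.045, 0.0134]
tool_rot: [0.74, 0.672, 0.001, 0.0]
ft_force: [0.1, 0.4, 0.6]
grip_width: 0.0852
grasp_force: 0.0
```

Call:
{"method": "move_arm", "body": {
  "motion": [
    {"x": 0,"y": 0,"z": 0,"yaw": 0},
    {"x": 0,"y": 0,"z": 0,"yaw": 0},
    {"x": 0,"y": 0,"z": 0,"yaw": 0},
    {"x": 0,"y": 0,"z": 0,"yaw": 0},
    {"x": 0,"y": 0,"z": 0,"yaw": 0},
    {"x": 0,"y": 0,"z": 0,"yaw": 0}
  ],
  "gripper": -1
}}

```text
clock: 4.47
eef_pos: [0.6553, 0.0452, 0.0131]
tool_rot: [0.74, 0.672, 0.001, 0.0]
ft_force: [0.5, 0.2, 4.8]
grip_width: 0.0229
grasp_force: 59.7
```

Call:
{"method": "move_arm", "body": {
  "motion": [
    {"x": 0,"y": 0,"z": -3,"yaw": 0},
    {"x": 0,"y": 0,"z": -7,"yaw": 0},
    {"x": 0,"y": 0,"z": -11,"yaw": 0},
    {"x": 0,"y": 0,"z": -15,"yaw": 0},
    {"x": 0,"y": 0,"z": -18,"yaw": 0},
    {"x": -1.5,"y": 0.2,"z": -19,"yaw": 0},
    {"x": -4,"y": 0.6,"z": -19,"yaw": 0.5},
    {"x": -7,"y": 1,"z": -19,"yaw": 1},
    {"x": -10,"y": 1.5,"z": -19,"yaw": 1.5},
    {"x": -13,"y": 1.9,"z": -19,"yaw": 2.1},
    {"x": -16,"y": 2.3,"z": -19,"yaw": 2.1},
    {"x": -18.5,"y": 2.7,"z": -19,"yaw": 2.1},
    {"x": -19.6,"y": 2.85,"z": -19,"yaw": 2.1},
    {"x": -19.6,"y": 2.85,"z": -19,"yaw": 2.1},
    {"x": -19.6,"y": 2.85,"z": -19,"yaw": 2.1}
  ]
}}

```text
clock: 6.35
eef_pos: [0.6643, -0.1517, 0.2022]
tool_rot: [0.752, 0.659, 0.0, -0.0]
ft_force: [-0.1, 1.1, -2.0]
grip_width: 0.0233
grasp_force: 59.2
```

```bash
python3 - <<'E'
from h import *
im={}
for c in("scene","top"):
    im[c]=bot.camera(c);cv2.imwrite(f"pics/{c}2.png",im[c])
p=np.load("lamp.npy")
for c in im:print(c,proj(c,place(p,[[.048,-.075,.164],[.048,-.075,.118]])).round(1).tolist())
a=cv2.resize(im["scene"][130:230,240:370],None,fx=6,fy=6,interpolation=2)[:600,:780]
b=cv2.resize(im["top"][165:265,290:390],None,fx=6,fy=6,interpolation=2)
cv2.imwrite("pics/s3.png",a);cv2.imwrite("pics/t3.png",b)
E
```

```text
scene [[305.2, 174.7], [305.1, 193.2]]
top [[323.6, 195.5], [323.9, 198.5]]
```

View pics/s3.png

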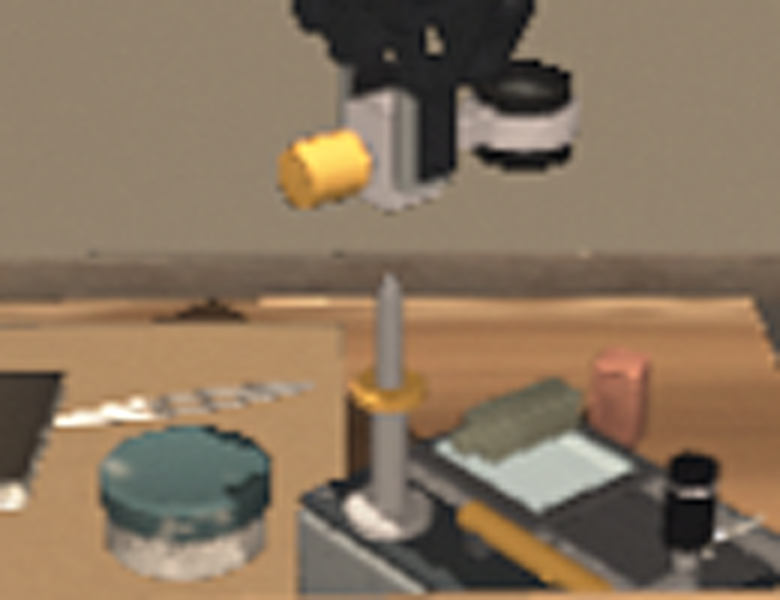

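View pics/t3.png

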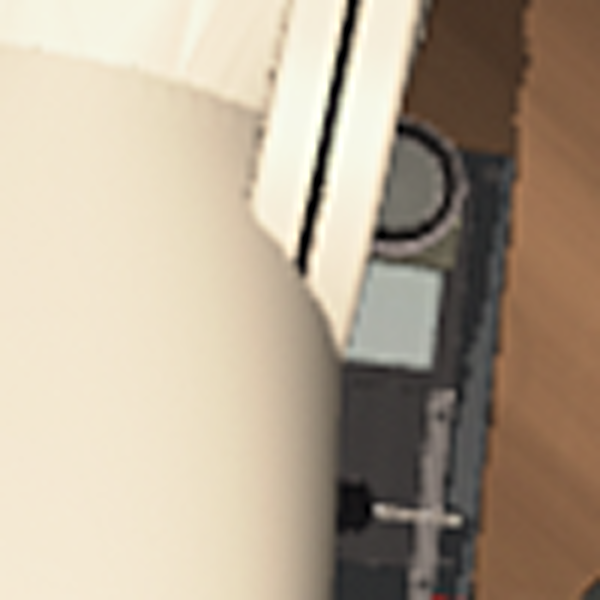

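The scene view shows the pin tip at crop (390,274) and the block's bottom front corner at (395,208), hanging roughly above the pin. The counterweight end is at (303,180). In the top view the loupe ring is centred near crop (400,187), over the stone.

```bash
python3 - <<'E'
from h import *
e=bot.get_obs()["eef_pos"];p=np.load("lamp.npy")
from scipy.spatial.transform import Rotation as R
M=R.from_quat(bot.get_obs()["tool_rot"]).as_matrix();yaw=np.arctan2(M[1,0],M[0,0]);print(e,np.degrees(yaw))
for dz in(-.006,):
  q=[e[0],e[1],yaw]; z0=e[2]+dz
  L=np.array([[x,y,z] for z in(0,.034) for x in(-.012,.012) for y in(-.012,.012)]+[[.044,0,.017],[-.062,0,0],[-.062,0,.03],[0,0,0]]);L[:,2]+=z0
  P=place(q,L);print("scene crop",((proj("scene",P)-[240,130])*6).round(0).tolist())
  print("top crop",((proj("top",P)-[290,165])*6).round(0)[-4:].tolist())
print("pin scene",((proj("scene",place(p,[[.048,-.075,.164],[.048,-.075,.118]]))-[240,130])*6).round())
for z in(.205,.215,.226):print(place(q,[-.062,0,z]),ray("top",(356.5,196.2),z))
E
```

```text
[ 0.6644075  -0.15141896  0.20246126] 82.51042996296398
scene crop [[394.0, 170.0], [437.0, 190.0], [343.0, 186.0], [385.0, 207.0], [395.0, 82.0], [439.0, 101.0], [343.0, 96.0], [386.0, 116.0], [291.0, 174.0], [517.0, 148.0], [520.0, 72.0], [390.0, 188.0]]
top crop [[55.0, 148.0], [389.0, 191.0], [395.0, 178.0], [195.0, 171.0]]
pin scene [[391. 268.]
 [390. 379.]]
[[ 0.65632606 -0.21289002  0.205     ]] [ 0.65634041 -0.21549944  0.205     ]
[[ 0.65632606 -0.21289002  0.215     ]] [ 0.65498284 -0.21477668  0.215     ]
[[ 0.65632606 -0.21289002  0.226     ]] [ 0.65348951 -0.21398165  0.226     ]
```

Call:
{"method": "move_arm", "body": {
  "motion": [
    {"x": 0.1,"y": 0.1,"z": 1,"yaw": 0},
    {"x": 0.1,"y": 0.1,"z": 2,"yaw": 0},
    {"x": 0.1,"y": 0.1,"z": 2.8,"yaw": 0},
    {"x": 0.1,"y": 0.1,"z": 2.8,"yaw": 0},
    {"x": 0.1,"y": 0.1,"z": 2.8,"yaw": 0}
  ]
}}

```text
clock: 7.08
eef_pos: [0.6655, -0.1519, 0.1744]
tool_rot: [0.752, 0.659, 0.0, 0.0]
ft_force: [0.1, -0.4, -1.9]
grip_width: 0.023
grasp_force: 59.2
```

```bash
python3 - <<'E'
from h import *
im=bot.camera("scene");cv2.imwrite("pics/scene4.png",im)
o=bot.get_obs();e=o["eef_pos"];print(e)
cv2.imwrite("pics/s4.png",cv2.resize(im[140:200,270:350],None,fx=10,fy=10,interpolation=2))
q=[e[0],e[1],np.radians(82.5)];z0=e[2]-.006
L=np.array([[-.012,.012,0],[.012,-.012,0],[.012,.012,0],[.012,.012,.034],[.044,0,.017],[0,0,0]]);L[:,2]+=z0
print(((proj("scene",place(q,L))-[270,140])*10).round().tolist())
E
```

```text
[ 0.66561691 -0.15196016  0.17470611]
[[424.0, 332.0], [270.0, 324.0], [339.0, 361.0], [340.0, 215.0], [185.0, 310.0], [347.0, 328.0]]
```

View pics/s4.png

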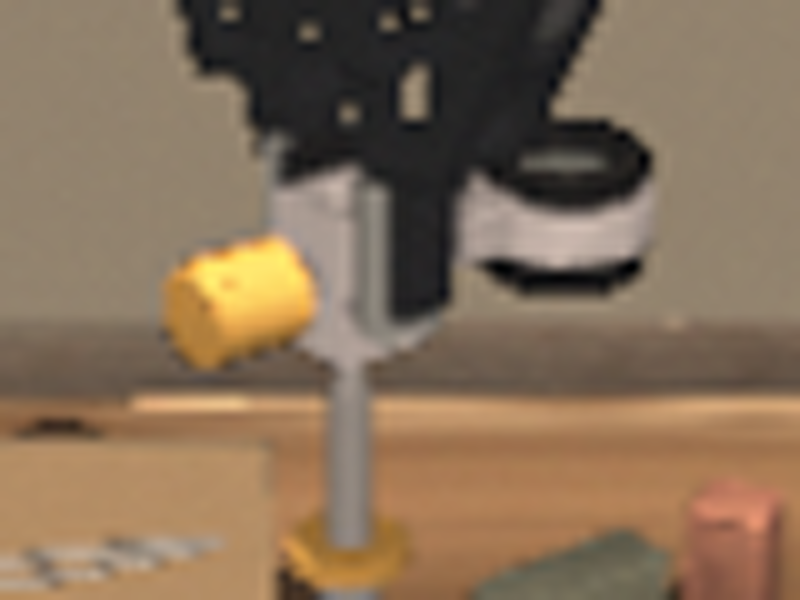

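The block hangs just above the pin. Its axis is about 1 px right of the pin (crop 357 against 348), so I shift by 1.5 mm and lower gently.

Call:
{"method": "move_arm", "body": {
  "motion": [
    {"x": 0.15,"y": -0.05,"z": 0,"yaw": 0},
    {"x": 0.15,"y": -0.05,"z": 0.4,"yaw": 0},
    {"x": 0.15,"y": -0.05,"z": 0.8,"yaw": 0},
    {"x": 0.15,"y": -0.05,"z": 1.2,"yaw": 0},
    {"x": 0.15,"y": -0.05,"z": 1.4,"yaw": 0},
    {"x": 0.15,"y": -0.05,"z": 1.4,"yaw": 0}
  ]
}}

```text
clock: 7.88
eef_pos: [0.6653, -0.1507, 0.1602]
tool_rot: [0.752, 0.659, -0.0, 0.0]
ft_force: [1.0, -1.2, -2.3]
grip_width: 0.0231
grasp_force: 59.2
```

Call:
{"method": "move_arm", "body": {
  "motion": [
    {"x": 0,"y": 0,"z": 0.3,"yaw": 0},
    {"x": 0,"y": 0,"z": 0.6,"yaw": 0},
    {"x": 0,"y": 0,"z": 0.9,"yaw": 0},
    {"x": 0,"y": 0,"z": 0.9,"yaw": 0}
  ]
}}

```text
clock: 8.38
eef_pos: [0.6654, -0.1509, 0.1511]
tool_rot: [0.752, 0.659, -0.0, 0.001]
ft_force: [3.2, -4.1, -1.4]
grip_width: 0.0232
grasp_force: 59.2
```

Call:
{"method": "move_arm", "body": {
  "motion": [
    {"x": -0.08,"y": 0.07,"z": 0,"yaw": 0},
    {"x": -0.08,"y": 0.07,"z": 0.4,"yaw": 0},
    {"x": -0.08,"y": 0.07,"z": 0.8,"yaw": 0},
    {"x": -0.08,"y": 0.07,"z": 1.2,"yaw": 0},
    {"x": -0.08,"y": 0.07,"z": 1.2,"yaw": 0}
  ]
}}

```text
clock: 9.0
eef_pos: [0.6654, -0.1511, 0.1384]
tool_rot: [0.752, 0.659, -0.0, -0.0]
ft_force: [1.6, -1.9, -3.0]
grip_width: 0.0234
grasp_force: 59.2
```

Call:
{"method": "move_arm", "body": {
  "motion": [
    {"x": -0.05,"y": 0.04,"z": 0.4,"yaw": 0},
    {"x": -0.05,"y": 0.04,"z": 0.8,"yaw": 0},
    {"x": -0.05,"y": 0.04,"z": 1.1,"yaw": 0},
    {"x": -0.05,"y": 0.04,"z": 1.3,"yaw": 0},
    {"x": -0.05,"y": 0.04,"z": 1.3,"yaw": 0}
  ]
}}

```text
clock: 9.62
eef_pos: [0.6658, -0.1515, 0.126]
tool_rot: [0.752, 0.659, -0.0, -0.0]
ft_force: [0.8, 0.3, -2.5]
grip_width: 0.0231
grasp_force: 59.2
```

Call:
{"method": "move_arm", "body": {
  "motion": [
    {"x": 0,"y": 0,"z": 0.1,"yaw": 0},
    {"x": 0,"y": 0,"z": 0.2,"yaw": 0},
    {"x": 0,"y": 0,"z": 0.3,"yaw": 0},
    {"x": 0,"y": 0,"z": 0.3,"yaw": 0}
  ]
}}

```text
clock: 10.12
eef_pos: [0.6661, -0.1517, 0.1242]
tool_rot: [0.752, 0.659, 0.0, 0.0]
ft_force: [-1.3, -0.0, 2.5]
grip_width: 0.0227
grasp_force: 59.8
```

Call:
{"method": "move_arm", "body": {
  "motion": [
    {"x": 0,"y": 0,"z": 0.08,"yaw": 0},
    {"x": 0,"y": 0,"z": 0.15,"yaw": 0},
    {"x": 0,"y": 0,"z": 0.15,"yaw": 0}
  ]
}}

```text
clock: 10.5
eef_pos: [0.6661, -0.1517, 0.1242]
tool_rot: [0.752, 0.659, 0.001, 0.001]
ft_force: [-4.6, 1.3, 7.8]
grip_width: 0.0229
grasp_force: 60.6
```

```bash
python3 - <<'E'
from h import *
im=bot.camera("scene");cv2.imwrite("pics/scene5.png",im)
print(bot.get_obs()["ft_force"])
cv2.imwrite("pics/s5.png",cv2.resize(im[150:230,260:370],None,fx=7,fy=7,interpolation=2))
E
```

```text
[-4.20883432  0.76568081  8.89055343]
```

View pics/s5.png

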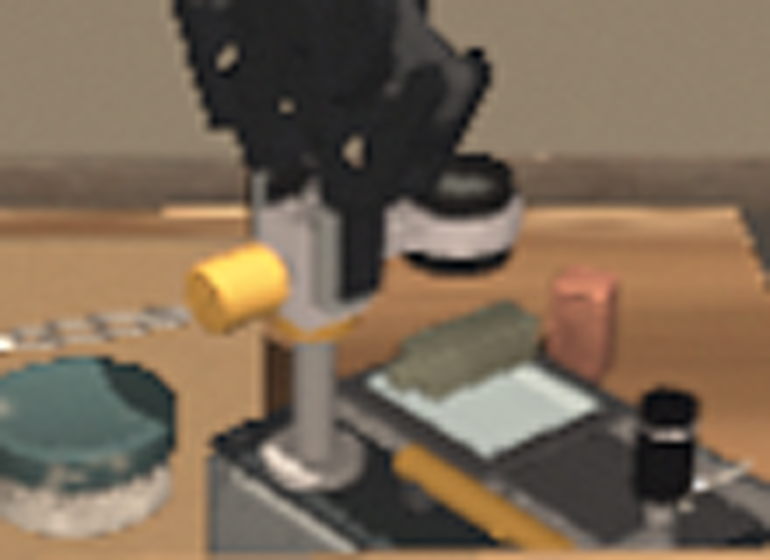

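The arm is seated: the block rests on the brass collar at crop (315,325), with the loupe at (460,215) above the stone. I'll let go and rise.

Call:
{"method": "move_arm", "body": {
  "motion": [
    {"x": 0,"y": 0,"z": -0.1,"yaw": 0},
    {"x": 0,"y": 0,"z": -0.1,"yaw": 0},
    {"x": 0,"y": 0,"z": -0.1,"yaw": 0},
    {"x": 0,"y": 0,"z": -0.1,"yaw": 0},
    {"x": 0,"y": 0,"z": -0.1,"yaw": 0},
    {"x": 0,"y": 0,"z": -1,"yaw": 0},
    {"x": 0,"y": 0,"z": -3,"yaw": 0},
    {"x": 0,"y": 0,"z": -6,"yaw": 0},
    {"x": 0,"y": 0,"z": -9,"yaw": 0},
    {"x": 0,"y": 0,"z": -11,"yaw": 0}
  ],
  "gripper": 1
}}

```text
clock: 11.8
eef_pos: [0.6666, -0.1519, 0.2347]
tool_rot: [0.752, 0.659, 0.001, 0.001]
ft_force: [0.0, -0.2, -0.4]
grip_width: 0.0853
grasp_force: 0.0
```

Call:
{"method": "move_arm", "body": {
  "motion": [
    {"x": -1,"y": -1.5,"z": 0,"yaw": 0},
    {"x": -2.5,"y": -4,"z": 0,"yaw": 0},
    {"x": -4.2,"y": -7,"z": 0,"yaw": 0},
    {"x": -5.8,"y": -9.5,"z": 0,"yaw": 0},
    {"x": -6.2,"y": -10.1,"z": 1,"yaw": 0},
    {"x": -6.2,"y": -10.1,"z": 4,"yaw": 0},
    {"x": -6.2,"y": -10.1,"z": 7,"yaw": 0},
    {"x": -6.2,"y": -10.1,"z": 10,"yaw": 0},
    {"x": -6.2,"y": -10.1,"z": 11.5,"yaw": 0},
    {"x": -6.2,"y": -10.1,"z": 11.5,"yaw": 0}
  ]
}}

```text
clock: 13.05
eef_pos: [0.5573, -0.1993, 0.1156]
tool_rot: [0.752, 0.659, -0.001, -0.001]
ft_force: [0.2, 0.6, 0.6]
grip_width: 0.0858
grasp_force: 0.0
```

```bash
python3 - <<'E'
from h import *
im=bot.camera("scene");cv2.imwrite("pics/scene6.png",im)
cv2.imwrite("pics/s6.png",cv2.resize(im[140:235,270:400],None,fx=6,fy=6,interpolation=2))
e=bot.get_obs()["eef_pos"];print(e)
print(((proj("scene",[[e[0],e[1],.106],[e[0],e[1],.072]])-[270,140])*6).round().tolist())
E
```

```text
[ 0.55814198 -0.19967691  0.11689777]
[[511.0, 400.0], [504.0, 478.0]]
```

View pics/s6.png

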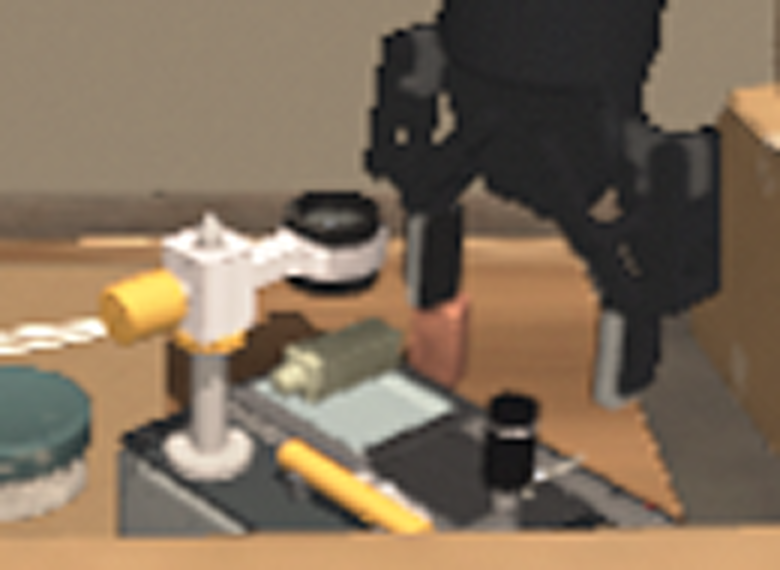

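The loupe arm sits on the collar with the pin tip showing above the block at crop (208,220). The knob top at (511,405) lies under the gripper centre (predicted 511,400). I'll go down and grip.

Call:
{"method": "move_arm", "body": {
  "motion": [
    {"x": 0,"y": 0,"z": 1.5,"yaw": 0},
    {"x": 0,"y": 0,"z": 3,"yaw": 0},
    {"x": 0,"y": 0,"z": 4.2,"yaw": 0},
    {"x": 0,"y": 0,"z": 4.5,"yaw": 0},
    {"x": 0,"y": 0,"z": 4.5,"yaw": 0}
  ]
}}

```text
clock: 13.72
eef_pos: [0.5576, -0.1998, 0.0715]
tool_rot: [0.752, 0.659, -0.0, -0.0]
ft_force: [0.4, -1.2, 0.7]
grip_width: 0.0854
grasp_force: 0.0
```

Call:
{"method": "move_arm", "body": {
  "motion": [
    {"x": 0,"y": 0,"z": 0,"yaw": 0},
    {"x": 0,"y": 0,"z": 0,"yaw": 0},
    {"x": 0,"y": 0,"z": 0,"yaw": 0},
    {"x": 0,"y": 0,"z": 0,"yaw": 0},
    {"x": 0,"y": 0,"z": 0,"yaw": 0},
    {"x": 0,"y": 0,"z": 0,"yaw": 0},
    {"x": 0,"y": 0,"z": 0,"yaw": 0}
  ],
  "gripper": -1
}}

```text
clock: 14.6
eef_pos: [0.5587, -0.2, 0.0723]
tool_rot: [0.752, 0.659, 0.001, 0.001]
ft_force: [4.3, -1.0, 1.3]
grip_width: 0.0184
grasp_force: 58.9
```

Call:
{"method": "move_arm", "body": {
  "motion": [
    {"x": 0,"y": -0.3,"z": 0,"yaw": 0},
    {"x": 0,"y": -0.7,"z": 0,"yaw": 0},
    {"x": 0,"y": -1.1,"z": 0,"yaw": 0},
    {"x": 0,"y": -1.5,"z": 0,"yaw": 0},
    {"x": 0,"y": -1.9,"z": 0,"yaw": 0},
    {"x": 0,"y": -2.3,"z": 0,"yaw": 0},
    {"x": 0,"y": -2.6,"z": 0,"yaw": 0},
    {"x": 0,"y": -2.8,"z": 0,"yaw": 0},
    {"x": 0,"y": -2.8,"z": 0,"yaw": 0},
    {"x": 0,"y": -2.8,"z": 0,"yaw": 0}
  ]
}}

```text
clock: 15.85
eef_pos: [0.532, -0.1962, 0.0723]
tool_rot: [0.752, 0.659, 0.002, 0.002]
ft_force: [7.4, -0.0, -0.5]
grip_width: 0.0184
grasp_force: 59.0
```

```bash
python3 - <<'E'
from h import *
o=bot.get_obs();print(o["eef_pos"],o["ft_force"])
for c in("top","scene"):cv2.imwrite(f"pics/{c}7.png",bot.camera(c))
a=cv2.imread("pics/top7.png")[170:300,310:390];b=cv2.imread("pics/scene7.png")[160:240,290:400]
a=cv2.resize(a,None,fx=4.6,fy=4.6,interpolation=2);b=cv2.resize(b,None,fx=3.8,fy=3.8,interpolation=2)
im=np.zeros((600,800,3),np.uint8);im[:a.shape[0],:a.shape[1]]=a;im[:b.shape[0],375:375+b.shape[1]]=b
cv2.imwrite("pics/m7.png",im)
p=np.load("lamp.npy")
L=np.array([[-58,y,58] for y in(25,40,55,70,85)])/1e3
print(((proj("top",place(p,L))-[310,170])*4.6).round().tolist())
E
```

```text
[ 0.53198187 -0.19622771  0.07233246] [ 7.43506932e+00 -1.86521641e-03 -4.61134290e-01]
[[261.0, 375.0], [258.0, 406.0], [255.0, 437.0], [252.0, 469.0], [249.0, 500.0]]
```

View pics/m7.png

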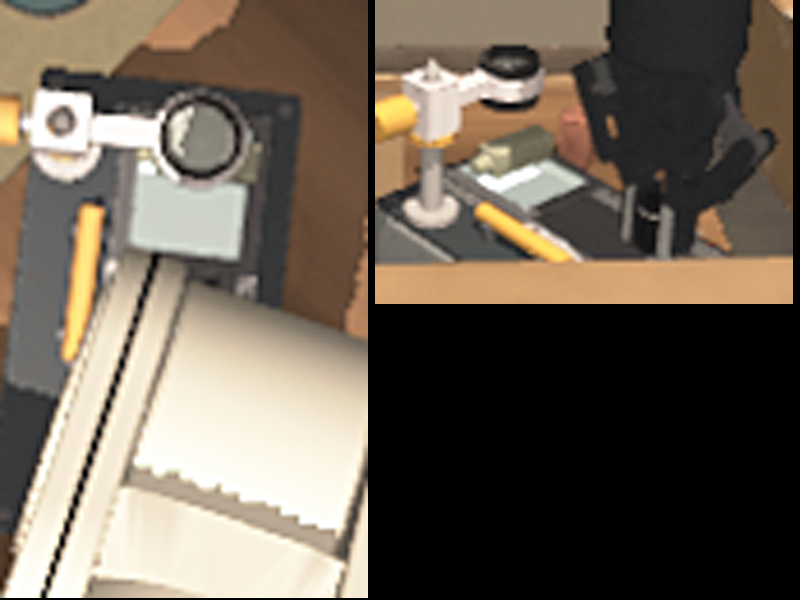

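The loupe arm still hangs level along the lamp's x axis, with the block at (62,122) and the loupe at (203,138). The arm hides the pointer from above, but the knob's bright band shows between the fingers in the scene view at (650,212). I'll use that band to measure travel.

```bash
python3 - <<'E'
from h import *
p=np.load("lamp.npy")
A=cv2.imread("pics/scene0.png");B=cv2.imread("pics/scene7.png");C=cv2.imread("pics/scene6.png")
for t in(0,.024,.027,.03,.033):print(t,proj("scene",place(p,[-.014,.025+t,.098])).round(2).tolist(),proj("scene",place(p,[-.014,.025+t,.106])).round(2).tolist())
for n,I,c in(("0",A,355),("6",C,355),("7",B,362)):
    print(n);print(cv2.cvtColor(I,6)[205:222,c-8:c+9])
E
```

```text
0 [[355.53, 209.53]] [[355.79, 206.39]]
0.024 [[363.56, 213.91]] [[363.86, 210.73]]
0.027 [[364.58, 214.47]] [[364.9, 211.29]]
0.03 [[365.61, 215.03]] [[365.93, 211.84]]
0.033 [[366.65, 215.6]] [[366.97, 212.4]]
0
[[120 112 113 113 110 103  80  61  75  81  94 102 109 111 112 110 111]
 [132 114 114 112  85  47  31  33  32  33  41  55  87 108 112 110 111]
 [116 117 116 102  63  30  34  36  37  36  36  33  55  98 114 113 113]
 [117 119 111  98  59  28  36  37  38  38  38  33  57 101 117 114 114]
 [112 124 139 127  71  16  29  34  35  35  34  29  78 113 121 120 120]
 [ 93 127 197 183  95  49  32  19  22  22  19  68 125 135 126 126 126]
 [100 122 163 131  72  76  87 118 128 164 135 117 136 132 134 132 132]
 [102 122 128  93  28  34 119 181 194 246 206  86  89 123 136 136 135]
 [113 112 119  88  30  21  19  17  19  14  17  17  72 114 126 134 137]
 [114 113 116  82  26  23  26  27  27  27  26  19 124 145 107 109 134]
 [112 114 117  79  16  26  26  30  29  32  29  15 183 221 167 113 115]
 [115 116 118  80  18  24  29  30  32  28  28  22 165 221 224 203 162]
 [115 111 106  71  19  26  29  31 
[... 2041 characters left out ...]
114 107  53  27  24  23  20  20  21  29  34  37  39  37  39]
 [ 96  74 119  99  40  31  23  22  21  21  19  40  46  36  36  36  38]
 [ 87  76 121 100  39  57  47  17  21  23  20  83  97  66  35  37  37]
 [ 72  87 128  99  36  69  84  59  27  19  17 107 139 116  66  34  36]
 [ 42  85 128  94  26  31  97  93  75  88  70 109 136 137  93  32  36]
 [ 45  85 128  95  26  24  32  46 104 134 107 115 135 124  78  32  36]
 [ 46  94 126  89  27  27  18  19  19  17  36 108 135 124  78  33  37]
 [ 49 110 124  76  29  23  21  23  22  22  46 111 134 121  74  34  37]
 [ 60 112 123  75  28  23  20  25  27  18  71 119 137 111  60  33  37]
 [ 70 118 120  71  29  23  21  24  22  19  85 125 137 112  63  35  38]]
```

Both the knob band (5 rows, about 27 mm) and the TCP (27 mm) put the travel at about 27 mm, so I pull 3 mm more.

Call:
{"method": "move_arm", "body": {
  "motion": [
    {"x": 0,"y": -0.15,"z": 0,"yaw": 0},
    {"x": 0,"y": -0.3,"z": 0,"yaw": 0},
    {"x": 0,"y": -0.3,"z": 0,"yaw": 0},
    {"x": 0,"y": -0.3,"z": 0,"yaw": 0},
    {"x": 0,"y": -0.3,"z": 0,"yaw": 0}
  ]
}}

```text
clock: 16.58
eef_pos: [0.5293, -0.1959, 0.0723]
tool_rot: [0.752, 0.659, 0.002, 0.002]
ft_force: [8.9, -0.2, -1.8]
grip_width: 0.0184
grasp_force: 58.9
```

```bash
python3 - <<'E'
from h import *
o=bot.get_obs();print(o["eef_pos"],o["ft_force"],o["grip_width"])
a=bot.camera("scene")[160:240,270:400];b=bot.camera("top")[160:300,310:390]
cv2.imwrite("pics/s8.png",cv2.resize(a,None,fx=6,fy=6,interpolation=2))
E
```

```text
[ 0.52925099 -0.19586684  0.07233757] [ 8.91501415 -0.22529402 -1.77981239] 0.018364416675483337
```

View pics/s8.png

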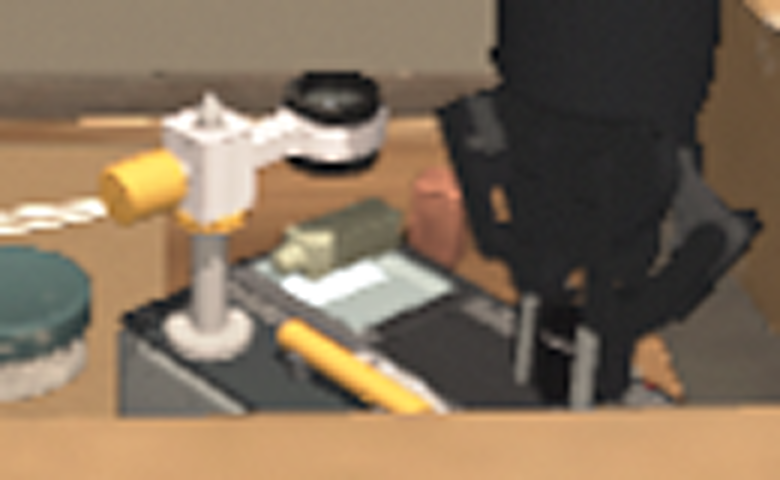

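The force is 8.9 N (about 9 N expected at half open) and the travel is 29.7 mm. The picture shows the window partly lit, the arm seated on the collar at crop (210,215), the stone unmoved, and the knob held. I'll hand in.

```bash
python3 -c "
from workcell import bot
print(bot.job_done())"
```

```text
the job is handed in; nothing more can be done
None
```

I hung the loupe arm on the post, seated on the brass collar over the stone, and let go of it; I then opened the shutter to about half and handed the job in still holding it. The pointer was hidden, so half open is judged from 29.7 mm of travel and 8.9 N of spring force.

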